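Push the vial row home and shut the gate

TASK

Four glass vials stand in a touching row in the low metal channel. With the fingertips, push the row from its back end along the channel, all together as one train, until the front vial is fully home against the end stop; then push the swing gate fully shut across the channel behind the last vial. Push only on the last vial of the row, do not lift or tip any vial or let the row come apart, and leave the bottle, the cap and the marker beside it alone.

Things in the scene. Friction and masses are not known exactly. Their poses are not given: they have to be found in the camera images.
- channel: Fixed aluminium vial channel, 290 x 46 mm. Origin on the work surface under mid-lane; +x along the lane to the end stop, +y to the left looking at the stop, z up. Lane floor 5 mm above the surface, walls' inner faces at y = +-15 mm, from x = -128 to +130 mm, their tops 15 mm above the surface; back end (-x) open. Swing gate beside it on the -y side.
- stop_face (a point): Foot of the end stop's face, on the lane floor at x = +130, y = 0 mm of the channel. The stop is a fixed block across the lane, its top 41 mm above the work surface. Axes as the channel's.
- gate (a joint): Gate angle, rad: 0 wide open, grows as it closes, 2.09 = shut (hard limit). In the channel's frame the bar points from its pivot at angle 3.665 minus the value (counter-clockwise from +x): at 0.52 straight back beside the lane, at 2.09 across the lane (+y); it swings in from behind the row. Starts at 0 to 0.5. Light friction, about 0.025 N m; stays where left.
- gate_pivot (a point): On the gate's upright hinge axis, at x = +13.5, y = -40 mm of the channel, 34 mm above the surface (mid-height of the bar). The bar is steel, 6 mm thick, 26 to 42 mm above the surface, and turns level. Shut, its front face is at x = +16.5 mm, about 5 mm behind the last vial of a row that is home.
- gate_tip (a point): Axis of the 12 mm black knob at the gate's free end, 64 mm from the pivot; this point is 38 mm and the knob's top 50 mm above the surface.
- row_vial_1: The front (the one nearest the end stop) of four like glass vials with white caps in the channel: 27 mm across, 61 mm tall, about 30 g. Origin at its underside's centre, z up; top 66 mm above the work surface. They start in a touching row (27.5 mm from axis to axis), 55 to 100 mm short of the stop. Home, this axis is at x = about +116 mm of the channel.
- row_vial_2: The second of four like glass vials with white caps in the channel: 27 mm across, 61 mm tall, about 30 g. Origin at its underside's centre, z up; top 66 mm above the work surface. They start in a touching row (27.5 mm from axis to axis), 55 to 100 mm short of the stop. Home, this axis is at x = about +89 mm of the channel.
- row_vial_3: The third of four like glass vials with white caps in the channel: 27 mm across, 61 mm tall, about 30 g. Origin at its underside's centre, z up; top 66 mm above the work surface. They start in a touching row (27.5 mm from axis to axis), 55 to 100 mm short of the stop. Home, this axis is at x = about +62 mm of the channel.
- row_vial_4: The last (the one at the back of the row, farthest from the end stop) of four like glass vials with white caps in the channel: 27 mm across, 61 mm tall, about 30 g. Origin at its underside's centre, z up; top 66 mm above the work surface. They start in a touching row (27.5 mm from axis to axis), 55 to 100 mm short of the stop. Home, this axis is at x = about +35 mm of the channel.
- white_bottle: Bystander: white plastic bottle with ribbed cap, 60 mm diameter, 108 mm tall, upright. Origin at the centre of its underside.
- loose_cap: Bystander: tan screw cap lying upside down, 58 mm diameter, 20 mm high. Origin at the centre of its underside.
- black_marker: Bystander: white and black marker pen lying on the surface, 139 mm long (its own y axis), 17 mm thick. Origin at the centre of its underside.
There are look-alikes about, which are no part of the job. Leave any pink or yellow look-alike of the row_vial_4 alone. What is shaped like the row_vial_2 but purple is not meant.

How it is judged:
By the outcome, as a careful person would: the job done as asked, in the order asked, and still so for the second after the job is handed in, with the robot touching nothing.
It also fails if it takes over 59 s, if anything falls off the work surface, if the arm or the gripper's body presses on something with over 40 N, if the wrist force passes 120 N, or if a joint passes its speed limit or range.

ROBOT

A 6-joint arm with a two-finger parallel gripper is mounted at the origin on a cart in front of the work surface, level with it; the furniture and walls round the work are solid. World frame = base frame: x ahead of the robot, y to its left, z up, the work surface at z = 0. Lengths are in m, angles in rad, forces in N, time in s.
With the tool pointing down it reaches from about 0.35 to 0.775 m from the base axis. Payload 5.5 kg.
Tool frame: the origin (TCP) lies midway between the tips of the shut fingers; the grasp point (between the pads) lies behind it (env.grip_point_offset is the z of the grasp point in the tool frame, in m); z points along the fingers, y is the direction in which the jaws open and shut (so a half turn about z gives the same grasp; the last joint's range is limited). The gripper opens to 85 mm and grips with 20 to 120 N. Pads are 22 mm wide; open, the fingers measure 114 mm over their backs; the gripper's body (76 mm by 85 mm) begins 54 mm behind the grasp point. The pads swing forward as they close: fully open they stand 13 mm farther back than shut.
Start: joints at [-1.306, 0.313, 0.046, 1.304, 0, 1.431], TCP at [0.226, -0.529, 0.231] pointing down, gripper open.
Joint ranges: [-2.76, 2.76], [-0.86, 1.69], [-1.03, 1.26], [-2.2, 2.34], [-1.47, 1.5], [-3.14, 3.14]. Speed limits (rad/s): [2.57, 2.57, 3.14, 3.14, 3.14, 3.14].

INTERFACE

Orientations are given as a unit quaternion [w, x, y, z].
In Python, from workcell import env, viewer gives the robot as it stands. The module is installed in compiled form; this text tells all that it offers.
- The arm moves only by the shell command python3 -m inch 'ROWS' [OPENING] [FORCE]. ROWS is JSON, a list of rows, each a list of 2 entries, a list of its own where there are three numbers: the shift along the tool's x, y, z in m, then the turn about the tool's z in degrees. In form: [[[tx, ty, tz], spin], ...]. A call has 1 to 5 rows; each row is the pose to reach, as a shift and turn from the pose measured when the call began, along the tool's axes at that moment; what a row does not reach only later rows make up. A row lasts 1/12 s, in which the tool goes at most 41.7 mm and 7.16 degrees, less where a joint would pass 70% of its speed; a pose out of reach is approached as far as the arm can. A call with a gripper value outside its range is refused whole. OPENING is the closure, from 0 (fully open) to 1 (shut), set as the call begins (- or left out, the last holds). The fingers move at their own pace and stop on an object; FORCE is the grip in N (left out, the last holds). Time passes only in rows, so rows that repeat a pose let the fingers close. It gives the time, the measured TCP pose, the force and the opening at its end, in the units of the state.
- env.get_state(): the state, without advancing time (a new reading comes with each control period).
- viewer.read_camera(name): name is "side" or "top"; returns a dict with "image" (400x640x3 uint8, red, green, blue), "depth" (400x640 float32, m along the optical axis (not along the pixel's ray), 0 where there is no reading), "vertical_fov" (degrees; the focal length in pixels is half the picture's height over the tangent of half this angle, whatever the lens; pixels are square), "cx", "cy" (the principal point, pixels), "dist_coeffs" ([k1, k2, p1, p2, k3] as OpenCV has them; the pictures are not rectified), "R" (3x3) and "t" (3): a world point X has camera coordinates R X + t. Camera axes: x right, y down, z forward; pixel columns grow to the right and rows downward; lengths in m; the calibration is good to about 2 mm. A picture is of the moment at which its call begins.
- env.hand_in(): hands the job in, once; it reports no verdict.
The state is a dict: "clock": time; "joint_pos": joint angles; "qvel": joint speeds; "tau": joint torques, N m; "tcp_pos": TCP position; "orientation": TCP orientation; "wrist_force": force on the tool from outside, world axes, zero at the start; "ft_torque": the same for the moment, N m; "finger_gap": finger opening in m.
Only numpy, scipy, OpenCV 4.12 (cv2) and the standard library are available. Lean on these libraries where they do the work, as an engineer would, in place of code of your own. Each camera call takes 0.05 s, during which the arm holds its last target. There are 200 camera calls.

## Working session

There is one attempt and no reset: what is moved stays moved. The work goes in short steps, Python scripts to look and compute and a shell command to move; the robot and the scene stay as the last step left them, time stands still between calls to the robot, and variables do not carry over. Pictures are saved under pics/ and viewed, on a budget of 10 in all, crops included, one or two more only if the job needs it, and the job is handed in when it is done.

```bash
mkdir -p pics; cat > h.py <<'E'
import numpy as np, cv2
from workcell import env, viewer
def cam(n):
    d=viewer.read_camera(n); h=d["image"].shape[0]
    f=h/2/np.tan(np.radians(d["vertical_fov"])/2)
    d["K"]=np.array([[f,0,d["cx"]],[0,f,d["cy"]],[0,0,1]]); d["D"]=np.array(d["dist_coeffs"]); d["R"]=np.array(d["R"]);d["t"]=np.array(d["t"])
    return d
def ray(d,uv):
    p=cv2.undistortPoints(np.array(uv,float).reshape(-1,1,2),d["K"],d["D"]).reshape(-1,2)
    return -d["R"].T@d["t"], np.c_[p,np.ones(len(p))]@d["R"]
def atz(d,uv,z):
    c,r=ray(d,uv); return c+r*((z-c[2])/r[:,2])[:,None]
def atdepth(d,uv):
    c,r=ray(d,uv); z=np.array([d["depth"][int(v),int(u)] for u,v in uv]); return c+r*z[:,None]
def proj(d,X):
    return cv2.projectPoints(np.array(X,float).reshape(-1,1,3),cv2.Rodrigues(d["R"])[0],d["t"],d["K"],d["D"])[0].reshape(-1,2)
def save(im,n): cv2.imwrite("pics/"+n+".png",np.ascontiguousarray(im[...,::-1]))
E
python3 - <<'E'
from h import *
for n in("side","top"):
    d=cam(n); save(d["image"],n+"0"); print(n,-d["R"].T@d["t"],d["R"][2],d["vertical_fov"],d["D"])
print(env.get_state(),env.grip_point_offset)
E
```

```text
side [0.11343922 0.71454443 0.3663092 ] [ 0.51810801 -0.77164779 -0.36894957] 44.52347717818296 [-0.02676847  0.          0.          0.          0.        ]
top [0.45914306 0.05783716 0.91718318] [ 0.12863984  0.00153189 -0.9916902 ] 49.472137298093635 [-0.12204971  0.          0.          0.          0.        ]
{'clock': 0.1, 'joint_pos': array([-1.30558489e+00,  3.13933056e-01,  4.51134400e-02,  1.30357480e+00,
        5.69883215e-06,  1.43121297e+00]), 'qvel': array([ 1.26588909e-03, -1.99637423e-03,  2.04090257e-03, -4.85605748e-05,
        1.30267922e-03, -5.84287281e-04]), 'tau': array([ 1.83754586e-03, -4.81727135e+01,  2.99242687e+01,  1.26993665e-02,
       -1.23864461e-04, -2.28725817e-06]), 'tcp_pos': array([ 0.2263391 , -0.52810715,  0.23050214]), 'orientation': array([-7.97645991e-04,  9.79587161e-01,  2.01018296e-01, -4.73143216e-05]), 'wrist_force': array([0.08276765, 0.39326963, 0.81755756]), 'ft_torque': array([-0.01019292,  0.04413759,  0.03038498]), 'finger_gap': 0.08548611672159634} -0.0187
```

View pics/side0.png

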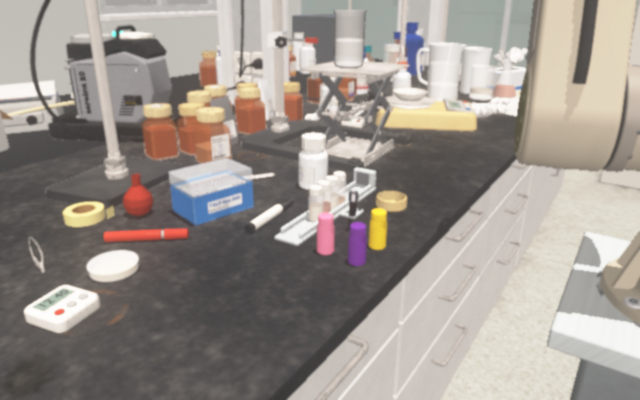

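View pics/top0.png

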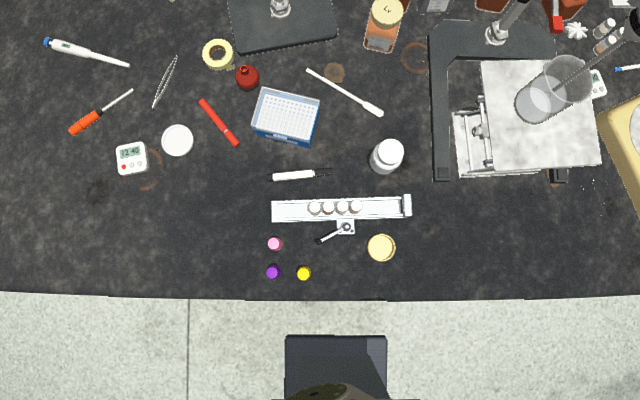

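Both overviews show the row of four white-capped vials in the channel, top view (315..356, 207). Its stop is at (407,205), the gate pivot at (346,227) and the knob at (319,241). The bottle is at (387,156), the tan cap at (381,247) and the marker at (300,175). Look-alikes are pink (274,244), purple (272,272) and yellow (304,273), all outside the channel. I'll check this in a close crop.

```bash
python3 - <<'E'
from h import *
d=cam("top"); im=d["image"][180:280,255:425]
save(cv2.resize(im,None,fx=4.7,fy=4.7,interpolation=cv2.INTER_CUBIC),"top_crop")
s=cam("side"); save(cv2.resize(s["image"][120:270,240:420],None,fx=4,fy=4,interpolation=cv2.INTER_CUBIC),"side_crop")
E
```

```text
(no output)
```

View pics/top_crop.png

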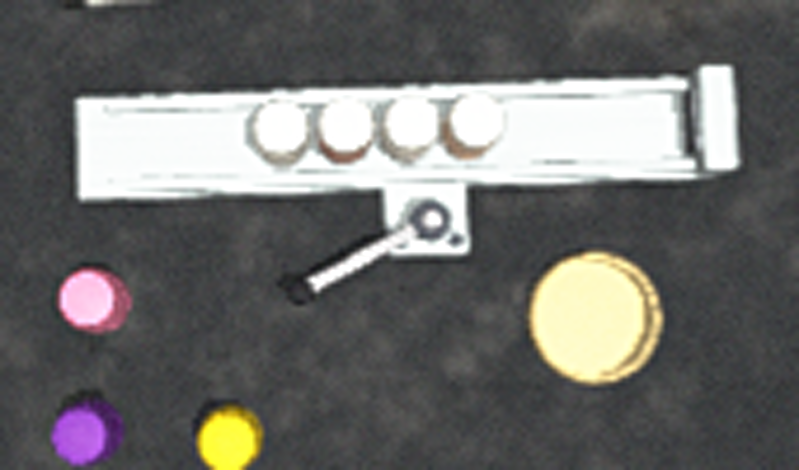

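View pics/side_crop.png

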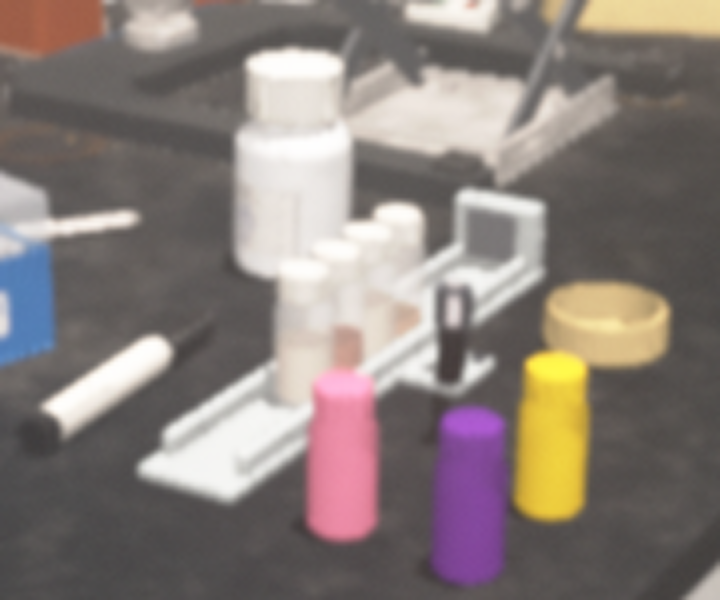

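The crops confirm it: vial 4 (back) is at top crop (281,129) and vial 1 at (475,123). The gate knob is at (298,288), beside the lane, and the lane is clear both ways. The look-alikes stand apart.

```bash
python3 - <<'E'
from h import *
d=cam("top"); s=cam("side")
T=lambda a:(np.array(a,float)+.5)/4.7-.5+[255,180]
S=lambda a:(np.array(a,float)+.5)/4-.5+[240,120]
caps=T([[281,129],[345,129],[411,126],[475,123]])
print("caps",atz(d,caps,.066).round(4))
print("depth",atdepth(d,caps).round(4))
cs=S([[304,270],[338,248],[368,231],[399,212]])
for a,b in zip(caps,cs):
    c1,r1=ray(d,[a]);c2,r2=ray(s,[b]);r1=r1[0];r2=r2[0]
    k=np.linalg.lstsq(np.c_[r1,-r2],c2-c1,rcond=None)[0]; p=c1+k[0]*r1;q=c2+k[1]*r2
    print("tri",((p+q)/2).round(4),np.linalg.norm(p-q).round(4))
print("back",atz(d,T([[77,100],[82,199]]),.004).round(4))
print("stop top",atz(d,T([[695,67],[735,65],[739,168],[705,172]]),.041).round(4))
print("knob",atz(d,T([[295,287]]),.05), "pivot",atz(d,T([[431,218]]),.045))
print("look",atz(d,T([[88,297],[80,434],[227,440]]),.066).round(3), "capL",atz(d,T([[590,317]]),.02).round(3))
print("bottle",atz(d,[[391,150]],.108).round(3),"marker",atz(d,[[273,176],[331,173]],.01).round(3))
E
```

```text
caps [[ 0.5506  0.0688  0.066 ]
 [ 0.5508  0.0419  0.066 ]
 [ 0.5523  0.0142  0.066 ]
 [ 0.5538 -0.0127  0.066 ]]
depth [[ 0.5505  0.0688  0.0663]
 [ 0.5509  0.0419  0.0655]
 [ 0.5522  0.0143  0.067 ]
 [ 0.554  -0.0128  0.0644]]
tri [0.5507 0.0688 0.0652] 0.0002
tri [0.5508 0.042  0.067 ] 0.0003
tri [0.5526 0.0144 0.0662] 0.0007
tri [ 0.5535 -0.0127  0.0672] 0.0004
back [[0.5696 0.1618 0.004 ]
 [0.5249 0.1586 0.004 ]]
stop top [[ 0.5818 -0.1109  0.041 ]
 [ 0.5829 -0.1285  0.041 ]
 [ 0.5378 -0.1294  0.041 ]
 [ 0.536  -0.1145  0.041 ]]
knob [[0.48502413 0.06238139 0.05      ]] pivot [[0.51506698 0.00448744 0.045     ]]
look [[0.48  0.148 0.066]
 [0.423 0.151 0.066]
 [0.421 0.09  0.066]] capL [[ 0.474 -0.067  0.02 ]]
bottle [[ 0.657 -0.077  0.108]] marker [[0.622 0.158 0.01 ]
 [0.63  0.035 0.01 ]]
```

Triangulated cap tops agree with the text (65–67 mm, pitch 27 mm). Channel origin is about (0.553, 0.017) and +x points along (0.044, -0.999). The row is about 86 mm short of home. I'll travel high with the fingers shut, to a point behind the row.

```bash
cat >> h.py <<'E'
from scipy.spatial.transform import Rotation as Ro
O=np.array([.5533,.017]);u=np.array([.044,-.999]);v=np.array([.999,.044])
def ch(p): p=np.array(p[:2])-O; return np.array([p@u,p@v])
def to(cx,cy,z,spin_x=92.5):
    st=env.get_state(); R=Ro.from_quat(st["orientation"][[1,2,3,0]]).as_matrix(); p=st["tcp_pos"]
    T=np.r_[O+cx*u+cy*v,z]; a=np.degrees(np.arctan2(R[1,0],R[0,0]))
    print("t",round(st["clock"],2),"ch",ch(p).round(4),"z",p[2].round(4),"yawx",a.round(2),"tilt",R[2].round(3),"F",st["wrist_force"].round(1),"gap",round(st["finger_gap"],4))
    print("q",st["joint_pos"].round(2)," shift",(R.T@(T-p)).round(4),"spin",round(a-spin_x,2))
E
python3 -m inch '[[[0.027,-0.023,0],0],[[0.055,-0.047,0],0],[[0.083,-0.071,0],0],[[0.11,-0.094,0],0],[[0.138,-0.118,0],0]]' 1 20
python3 -m inch '[[[0.027,-0.023,0],0],[[0.055,-0.047,0],0],[[0.083,-0.071,0],0],[[0.11,-0.094,0],0],[[0.138,-0.118,0],0]]'
python3 -m inch '[[[0.027,-0.023,0],0],[[0.055,-0.047,0],0],[[0.083,-0.071,0],0],[[0.11,-0.094,0],0],[[0.138,-0.118,0],0]]'
python3 -m inch '[[[0.027,-0.023,0],0],[[0.055,-0.047,0],0],[[0.083,-0.071,0],0],[[0.11,-0.094,0],0],[[0.138,-0.118,0],0]]'
python3 -c "from h import *;to(-.105,0,.15)"
```

```text
clock: 0.72
tcp_pos: [0.3071, -0.3642, 0.231]
orientation: [-0.0, 0.98, 0.201, 0.0]
wrist_force: [-0.3, -0.1, 1.0]
finger_gap: 0.0257
clock: 1.13
tcp_pos: [0.388, -0.1999, 0.2313]
orientation: [0.0, 0.98, 0.2, 0.0]
wrist_force: [0.4, -0.4, 0.3]
finger_gap: 0.0001
clock: 1.55
tcp_pos: [0.469, -0.0355, 0.2316]
orientation: [0.0, 0.98, 0.2, 0.001]
wrist_force: [0.8, -1.3, 0.1]
finger_gap: -0.0001
clock: 1.97
tcp_pos: [0.55, 0.1291, 0.2316]
orientation: [0.0, 0.98, 0.201, 0.001]
wrist_force: [0.4, -0.7, -0.1]
finger_gap: -0.0001
t 1.97 ch [-0.1121  0.0016] z 0.2316 yawx 23.14 tilt [ 0.001  0.001 -1.   ] F [ 0.4 -0.7 -0.1] gap -0.0001
q [ 0.09  0.29  0.02  1.3  -0.    2.83]  shift [-0.0041  0.006   0.0816] spin -69.36
```

```bash

python3 -m inch '[[[0,0,0],-7],[[0,0,0],-14],[[0,0,0],-21],[[0,0,0],-28],[[0,0,0],-35]]'
python3 -m inch '[[[0,0,0],-7],[[0,0,0],-14],[[0,0,0],-21],[[0,0,0],-28],[[0,0,0],-34.4]]'
python3 -c "
from h import *
to(-.105,0,.024);d=cam('side');save(cv2.resize(d['image'][120:270,240:420],None,fx=4,fy=4),'side1')"
```

```text
clock: 2.38
tcp_pos: [0.5499, 0.1294, 0.2314]
orientation: [0.0, 0.872, 0.489, 0.0]
wrist_force: [0.1, -0.2, 0.8]
finger_gap: 0.0003
clock: 2.8
tcp_pos: [0.5499, 0.1294, 0.2313]
orientation: [0.0, 0.687, 0.727, 0.0]
wrist_force: [0.0, -0.2, -0.8]
finger_gap: -0.0001
t 2.8 ch [-0.1124  0.0015] z 0.2313 yawx 93.26 tilt [-0.001  0.001 -1.   ] F [ 0.  -0.2 -0.8] gap -0.0001
q [ 0.09  0.29  0.02  1.3  -0.    1.6 ]  shift [-0.0073 -0.0018  0.2073] spin 0.76
```

View pics/side1.png

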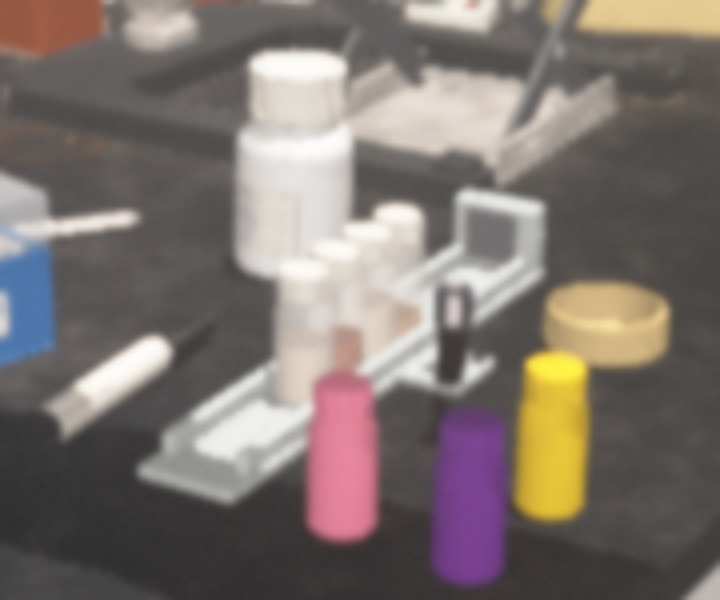

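The picture shows only the gripper's shadow behind the row, and the scene is unchanged (vial 4's cap at crop (304,268)). I'll descend behind it.

```bash

python3 -m inch '[[[0,-0.001,0.035],0],[[0,-0.002,0.07],0.3],[[0,-0.002,0.105],0.7],[[0,-0.002,0.14],0.7],[[0,-0.002,0.17],0.7]]'
python3 -m inch '[[[0,0,0.012],0],[[0,0,0.024],0],[[0,0,0.037],0],[[0,0,0.037],0]]'
python3 -c "
from h import *
to(-.08,0,.024);d=cam('side');save(cv2.resize(d['image'][120:270,240:420],None,fx=4,fy=4),'side2')"
```

```text
clock: 3.27
tcp_pos: [0.5472, 0.1291, 0.0593]
orientation: [0.0, 0.69, 0.723, -0.0]
wrist_force: [0.1, -0.1, -0.3]
finger_gap: 0.0003
clock: 3.6
tcp_pos: [0.5451, 0.1288, 0.0196]
orientation: [-0.001, 0.691, 0.723, -0.002]
wrist_force: [-0.6, 0.9, -0.1]
finger_gap: 0.0003
t 3.6 ch [-0.1121 -0.0033] z 0.0196 yawx 92.53 tilt [-0.001 -0.005 -1.   ] F [-0.6  0.9 -0.1] gap 0.0003
q [ 0.09  0.44 -0.32  0.82 -0.    1.62]  shift [-0.0321  0.0033 -0.0044] spin 0.03
```

View pics/side2.png

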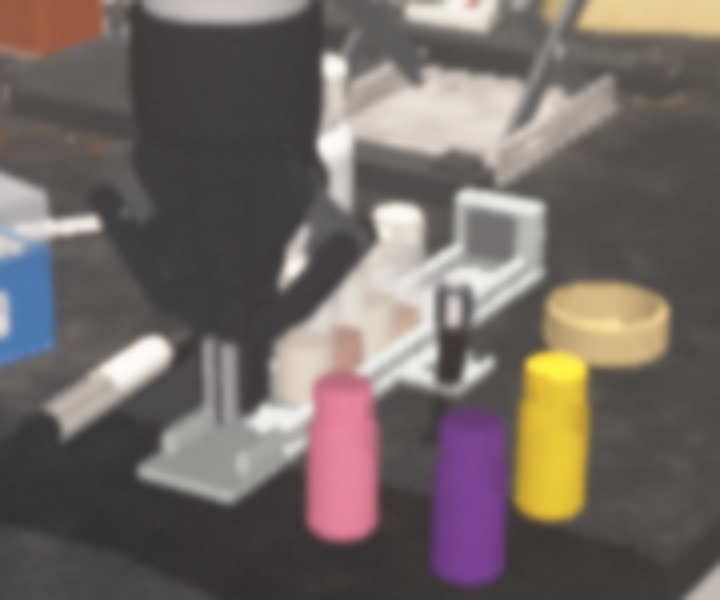

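The shut fingertips are in the lane behind vial 4, at crop (222,420), with nothing touched. I'll line up, then push gently.

```bash

python3 -m inch '[[[-0.008,0.002,-0.003],0],[[-0.016,0.0033,-0.0044],0],[[-0.022,0.0033,-0.0044],0],[[-0.026,0.0033,-0.0044],0],[[-0.028,0.0033,-0.0044],0]]'
python3 -c "from h import *;to(-.077,0,.024)"
python3 -m inch '[[[-0.002,0,0],0],[[-0.004,0,0],0],[[-0.006,0,0],0],[[-0.008,0,0],0],[[-0.01,0,0],0]]'
python3 -c "from h import *;to(.01,0,.024)"
```

```text
clock: 4.07
tcp_pos: [0.551, 0.1001, 0.0261]
orientation: [-0.0, 0.692, 0.722, -0.001]
wrist_force: [-0.2, 0.1, 0.1]
finger_gap: -0.0002
t 4.07 ch [-0.0831  0.0013] z 0.0261 yawx 92.48 tilt [-0.001 -0.002 -1.   ] F [-0.2  0.1  0.1] gap -0.0002
q [ 0.04  0.43 -0.32  0.83 -0.    1.56]  shift [-0.0061 -0.0013  0.0022] spin -0.02
clock: 4.48
tcp_pos: [0.5514, 0.0902, 0.0262]
orientation: [-0.001, 0.692, 0.722, -0.001]
wrist_force: [-0.2, 0.7, -0.4]
finger_gap: -0.0
t 4.48 ch [-0.0732  0.0013] z 0.0262 yawx 92.49 tilt [-0.    -0.002 -1.   ] F [-0.2  0.7 -0.4] gap -0.0
q [ 0.02  0.43 -0.32  0.82 -0.    1.55]  shift [-0.0832 -0.0012  0.0022] spin -0.01
```

```bash

python3 -m inch '[[[-0.003,0,0],0],[[-0.006,0,0],0],[[-0.009,0,0],0],[[-0.012,0,0],0],[[-0.015,0,0],0]]'
python3 -m inch '[[[-0.003,0,0],0],[[-0.006,0,0],0],[[-0.009,0,0],0],[[-0.012,0,0],0],[[-0.015,0,0],0]]'
python3 -c "
from h import *
to(.01,0,.024)
d=cam('side');save(cv2.resize(d['image'][120:270,240:420],None,fx=4,fy=4),'side3')
d=cam('top');save(cv2.resize(d['image'][180:280,255:425],None,fx=4.7,fy=4.7,interpolation=cv2.INTER_CUBIC),'top3')"
```

```text
clock: 4.9
tcp_pos: [0.552, 0.0749, 0.0261]
orientation: [-0.001, 0.692, 0.722, -0.001]
wrist_force: [0.7, 1.4, 0.9]
finger_gap: 0.0002
clock: 5.32
tcp_pos: [0.5527, 0.0596, 0.0262]
orientation: [-0.001, 0.692, 0.722, -0.001]
wrist_force: [0.6, 1.3, 0.3]
finger_gap: -0.0
t 5.32 ch [-0.0426  0.0013] z 0.0262 yawx 92.49 tilt [-0.    -0.002 -1.   ] F [0.6 1.3 0.3] gap -0.0
q [-0.04  0.42 -0.33  0.82 -0.    1.49]  shift [-0.0526 -0.0012  0.0022] spin -0.01
```

View pics/side3.png

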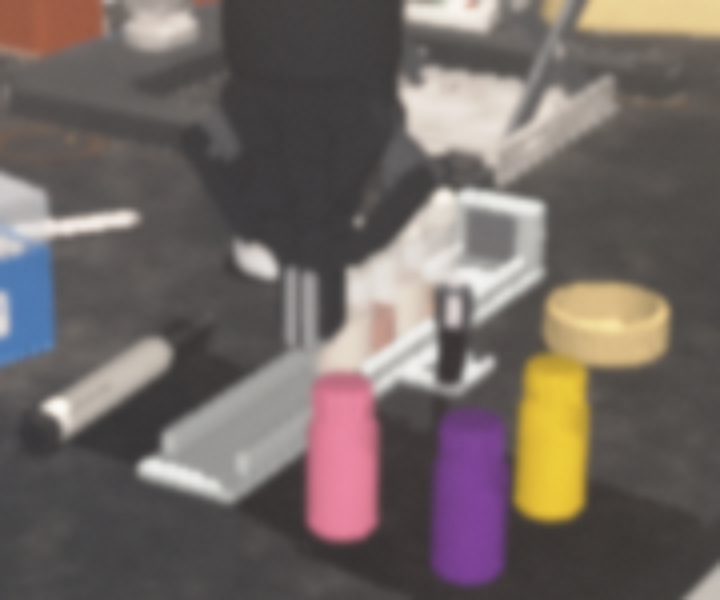

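The train moves upright and together, with vial 1's cap now at crop (443,200), at about 1.4 N. The bottle is behind the gripper, clear of it. I'll carry on pushing.

```bash

python3 -m inch '[[[-0.003,0,0],0],[[-0.006,0,0],0],[[-0.009,0,0],0],[[-0.012,0,0],0],[[-0.015,0,0],0]]'
python3 -m inch '[[[-0.003,0,0],0],[[-0.006,0,0],0],[[-0.009,0,0],0],[[-0.012,0,0],0],[[-0.015,0,0],0]]'
python3 -m inch '[[[-0.003,0,0],0],[[-0.006,0,0],0],[[-0.009,0,0],0],[[-0.011,0,0],0],[[-0.013,0,0],0]]'
python3 -c "from h import *;to(.01,0,.026)"
```

```text
clock: 5.83
tcp_pos: [0.5534, 0.044, 0.0261]
orientation: [-0.0, 0.692, 0.722, -0.001]
wrist_force: [-0.2, 0.7, -0.3]
finger_gap: -0.0004
clock: 6.25
tcp_pos: [0.554, 0.0287, 0.0261]
orientation: [-0.0, 0.692, 0.722, -0.001]
wrist_force: [0.6, 1.5, -0.2]
finger_gap: 0.0003
clock: 6.67
tcp_pos: [0.5545, 0.0155, 0.0261]
orientation: [-0.001, 0.692, 0.722, -0.001]
wrist_force: [0.4, 0.9, -0.0]
finger_gap: 0.0003
t 6.67 ch [0.0016 0.0012] z 0.0261 yawx 92.45 tilt [-0.001 -0.002 -1.   ] F [ 0.4  0.9 -0. ] gap 0.0003
q [-0.12  0.42 -0.33  0.82 -0.    1.41]  shift [-0.0084 -0.0012  0.0001] spin -0.05
```

Close to home now; I'll go slowly and watch the force.

```bash

python3 -m inch '[[[-0.0015,0,0],0],[[-0.003,0,0],0],[[-0.0045,0,0],0],[[-0.006,0,0],0],[[-0.006,0,0],0]]'
python3 -m inch '[[[-0.0005,0,0],0],[[-0.001,0,0],0],[[-0.0015,0,0],0],[[-0.002,0,0],0]]'
```

```text
clock: 7.08
tcp_pos: [0.5548, 0.0092, 0.0261]
orientation: [-0.0, 0.692, 0.722, -0.001]
wrist_force: [-0.6, 1.2, -0.1]
finger_gap: -0.0002
clock: 7.42
tcp_pos: [0.5549, 0.0072, 0.0261]
orientation: [-0.0, 0.692, 0.722, -0.001]
wrist_force: [-0.1, 0.5, 0.4]
finger_gap: -0.0001
```

```bash

python3 -m inch '[[[-0.0005,0,0],0],[[-0.001,0,0],0],[[-0.0015,0,0],0],[[-0.002,0,0],0]]'
python3 -m inch '[[[-0.0005,0,0],0],[[-0.001,0,0],0],[[-0.001,0,0],0]]'
python3 -c "
from h import *
to(.01,0,.026)
d=cam('top');save(cv2.resize(d['image'][180:280,255:425],None,fx=4.7,fy=4.7,interpolation=cv2.INTER_CUBIC),'top4')"
```

```text
clock: 7.75
tcp_pos: [0.5548, 0.006, 0.0261]
orientation: [-0.001, 0.692, 0.722, -0.001]
wrist_force: [0.1, 5.9, 1.9]
finger_gap: -0.0002
clock: 8.0
tcp_pos: [0.5547, 0.0059, 0.0262]
orientation: [-0.002, 0.691, 0.722, 0.0]
wrist_force: [-0.2, 6.1, 1.9]
finger_gap: -0.0001
t 8.0 ch [0.0111 0.001 ] z 0.0262 yawx 92.51 tilt [ 0.003 -0.002 -1.   ] F [-0.2  6.1  1.9] gap -0.0001
q [-0.14  0.42 -0.33  0.82  0.    1.39]  shift [ 0.0011 -0.001   0.0002] spin 0.01
```

The front vial is against the stop: force rose to 6 N and the TCP stands at x=+11 mm, so vial 4's back is at about +22 mm (expected 21.5). I'll back off slowly and lift.

```bash

python3 -m inch '[[[0.001,0,0],0],[[0.003,0,0],0],[[0.006,0,0],0],[[0.016,0,0],0],[[0.03,0,0],0]]'
python3 -m inch '[[[0.01,0,0],0],[[0.01,0,-0.03],0],[[0.01,0,-0.065],0],[[0.01,0,-0.1],0],[[0.01,0,-0.1],0]]'
python3 -c "
from h import *
to(-.011,-.084,.125)
d=cam('side');save(cv2.resize(d['image'][120:270,240:420],None,fx=4,fy=4),'side5')
K=cam('top');p=atz(K,(np.array([[295,287.]])+.5)/4.7-.5+[255,180],.05)[0];k=ch(p)-[.0135,-.04];print('knob',ch(p),np.linalg.norm(k),3.665-np.arctan2(k[1],k[0])%(2*np.pi))"
```

```text
clock: 8.47
tcp_pos: [0.5536, 0.0356, 0.0262]
orientation: [-0.001, 0.692, 0.722, -0.0]
wrist_force: [0.2, -0.3, 0.8]
finger_gap: -0.0003
clock: 8.88
tcp_pos: [0.5576, 0.0459, 0.1333]
orientation: [0.003, 0.692, 0.722, 0.003]
wrist_force: [1.9, 0.3, 1.3]
finger_gap: 0.0004
t 8.88 ch [-0.0287  0.0056] z 0.1333 yawx 92.45 tilt [ 0.     0.009 -1.   ] F [1.9 0.3 1.3] gap 0.0004
q [-0.06  0.32 -0.18  1.05  0.    1.47]  shift [-0.0178 -0.0896  0.0075] spin -0.05
knob [-0.04834015 -0.06621082] 0.06716554566337068 0.12251291741404824
```

View pics/side5.png

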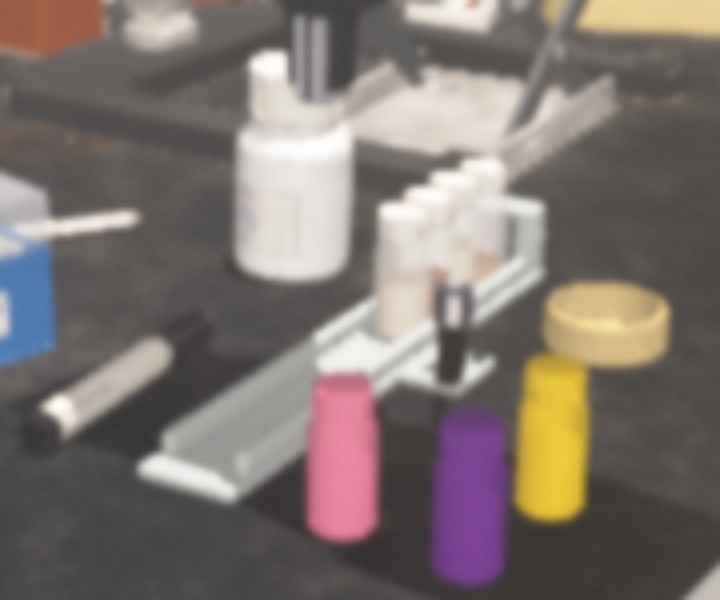

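The row stands together at the stop: caps at crop (400,210) to (483,167), with vial 1 against the block. Next I move over the outer side of the gate and go down.

```bash

python3 -m inch '[[[-0.006,-0.03,0],0],[[-0.012,-0.06,0],0],[[-0.018,-0.085,0],0],[[-0.018,-0.09,0.003],0],[[-0.018,-0.09,0.003],0]]'
python3 -c "from h import *;to(-.011,-.084,.026)"
```

```text
clock: 9.4
tcp_pos: [0.4628, 0.0243, 0.1232]
orientation: [-0.001, 0.692, 0.722, -0.0]
wrist_force: [-0.1, -0.3, 0.1]
finger_gap: -0.0001
t 9.4 ch [-0.0113 -0.0901] z 0.1232 yawx 92.4 tilt [ 0.002 -0.002 -1.   ] F [-0.1 -0.3  0.1] gap -0.0001
q [-0.12  0.17 -0.42  0.99  0.    1.41]  shift [-0.0005  0.0063  0.0972] spin -0.1
```

```bash

python3 -m inch '[[[0,0,0.025],0],[[0,0,0.05],0],[[0,0.002,0.075],0],[[0,0.002,0.095],0],[[0,0.002,0.095],0]]'
python3 -c "from h import *;to(-.026,-.0575,.026)"
python3 -m inch '[[[0.005,0.005,0],0],[[0.01,0.01,0],0],[[0.014,0.014,0],0],[[0.014,0.018,0],0],[[0.014,0.018,0],0]]'
python3 -c "from h import *;to(-.026,-.0575,.026)"
```

```text
clock: 9.82
tcp_pos: [0.4623, 0.0251, 0.0241]
orientation: [-0.004, 0.692, 0.722, -0.002]
wrist_force: [-0.1, -0.1, 0.5]
finger_gap: -0.0001
t 9.82 ch [-0.0121 -0.0906] z 0.0241 yawx 92.4 tilt [ 0.003 -0.008 -1.   ] F [-0.1 -0.1  0.5] gap -0.0001
q [-0.12  0.28 -0.55  0.74  0.    1.41]  shift [ 0.0139  0.033  -0.0021] spin -0.1
clock: 10.23
tcp_pos: [0.4818, 0.0403, 0.0251]
orientation: [-0.003, 0.692, 0.722, -0.001]
wrist_force: [-0.3, 1.1, -0.0]
finger_gap: 0.0002
t 10.23 ch [-0.0264 -0.0704] z 0.0251 yawx 92.46 tilt [ 0.003 -0.005 -1.   ] F [-0.3  1.1 -0. ] gap 0.0002
q [-0.08  0.31 -0.51  0.76  0.    1.44]  shift [-0.0004  0.0129 -0.001 ] spin -0.04
```

```bash

python3 -m inch '[[[0,0.003,0],0],[[0,0.006,0],0],[[0,0.009,0],0],[[0,0.012,0],0],[[0,0.013,0],0]]'
python3 -m inch '[[[0.001,0.004,0],0],[[0.002,0.008,0],0],[[0.003,0.012,0],0],[[0.004,0.016,0],0],[[0.005,0.019,0],0]]'
python3 -c "
from h import *;to(-.0236,-.0153,.026)
d=cam('side');save(cv2.resize(d['image'][120:270,240:420],None,fx=4,fy=4),'side6')"
```

```text
clock: 10.65
tcp_pos: [0.4955, 0.0408, 0.0251]
orientation: [-0.003, 0.692, 0.722, -0.001]
wrist_force: [-1.1, -1.0, 0.5]
finger_gap: -0.0
clock: 11.07
tcp_pos: [0.5149, 0.0467, 0.025]
orientation: [-0.003, 0.692, 0.722, -0.001]
wrist_force: [-0.7, -0.1, 0.2]
finger_gap: -0.0002
t 11.07 ch [-0.0314 -0.0371] z 0.025 yawx 92.45 tilt [ 0.003 -0.005 -1.   ] F [-0.7 -0.1  0.2] gap -0.0002
q [-0.07  0.37 -0.43  0.79  0.    1.46]  shift [-0.0077  0.0218 -0.0011] spin -0.05
```

View pics/side6.png

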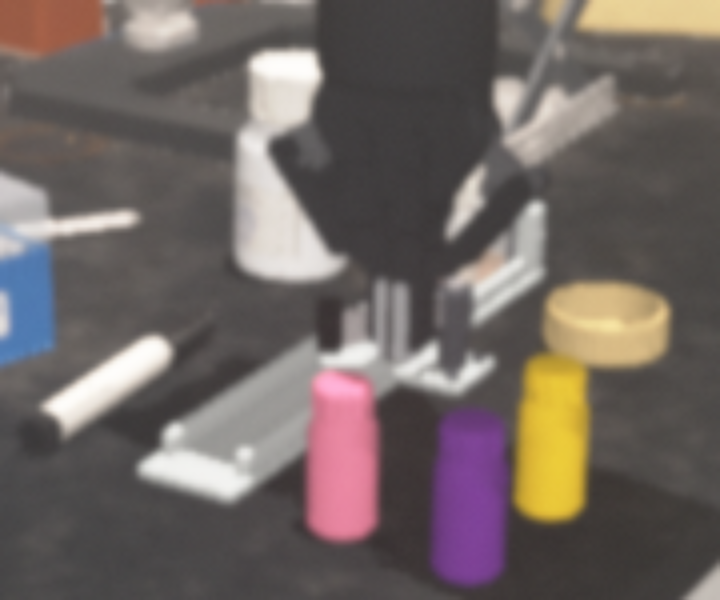

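The gate has swung in; the knob is now at crop (330,322) with the fingertips (395,320) pushing the bar from behind. I'll continue the arc.

```bash

python3 -m inch '[[[-0.0005,0.0045,0],0],[[-0.0015,0.009,0],0],[[-0.003,0.0135,0],0],[[-0.005,0.018,0],0],[[-0.008,0.022,0],0]]'
python3 -m inch '[[[-0.0035,0.004,0],0],[[-0.007,0.0075,0],0],[[-0.011,0.0105,0],0],[[-0.015,0.013,0],0],[[-0.018,0.015,0],0]]'
python3 -c "from h import *;to(-.0005,0,.026)"
```

```text
clock: 11.53
tcp_pos: [0.5386, 0.0397, 0.0251]
orientation: [-0.002, 0.692, 0.722, -0.0]
wrist_force: [-0.9, -0.6, -0.8]
finger_gap: -0.0002
clock: 11.95
tcp_pos: [0.5548, 0.0218, 0.025]
orientation: [-0.002, 0.692, 0.722, -0.0]
wrist_force: [-0.4, 1.3, 0.6]
finger_gap: -0.0002
t 11.95 ch [-0.0047  0.0017] z 0.025 yawx 92.46 tilt [ 0.003 -0.003 -1.   ] F [-0.4  1.3  0.6] gap -0.0002
q [-0.11  0.43 -0.33  0.82  0.    1.42]  shift [-0.0042 -0.0017 -0.001 ] spin -0.04
```

```bash

python3 -m inch '[[[-0.001,0,0],0],[[-0.002,0,0],0],[[-0.003,0,0],0],[[-0.004,0,0],0],[[-0.004,0,0],0]]'
python3 -m inch '[[[-0.0005,0,0],0],[[-0.001,0,0],0],[[-0.0015,0,0],0],[[-0.002,0,0],0],[[-0.002,0,0],0]]'
python3 -c "from h import *;to(-.0005,0,.026)"
```

```text
clock: 12.37
tcp_pos: [0.5554, 0.0198, 0.0251]
orientation: [-0.003, 0.691, 0.723, 0.002]
wrist_force: [1.7, 7.5, -1.8]
finger_gap: -0.0003
clock: 12.78
tcp_pos: [0.5555, 0.0198, 0.0252]
orientation: [-0.004, 0.691, 0.723, 0.004]
wrist_force: [1.2, 9.0, -0.3]
finger_gap: -0.0002
t 12.78 ch [-0.0027  0.0023] z 0.0252 yawx 92.62 tilt [ 0.011 -0.001 -1.   ] F [ 1.2  9.  -0.3] gap -0.0002
q [-0.11  0.43 -0.33  0.82  0.01  1.41]  shift [-0.0022 -0.0023 -0.0008] spin 0.12
```

It reached a hard limit at 9 N. I'll back straight off, lift clear and look.

```bash

python3 -m inch '[[[0.002,0,0],0],[[0.006,0,0],0],[[0.014,0,0],0],[[0.026,0,0],0],[[0.04,0,0],0]]'
python3 -m inch '[[[0.01,0,-0.03],0],[[0.02,0,-0.065],0],[[0.03,0,-0.1],0],[[0.04,0,-0.14],0],[[0.04,0,-0.16],0]]'
python3 -m inch '[[[0.03,0,0],0],[[0.06,0,0],0],[[0.09,0,0],0],[[0.12,0,0],0],[[0.12,0,0],0]]'
python3 -c "
from h import *
to(-.0005,0,.026)
d=cam('side');a=cv2.resize(d['image'][145:245,300:390],(540,600),interpolation=cv2.INTER_CUBIC);save(a,'side7')
d=cam('top');save(cv2.resize(d['image'][180:280,255:425],None,fx=4.7,fy=4.7,interpolation=cv2.INTER_CUBIC),'top7')"
```

```text
clock: 13.2
tcp_pos: [0.5536, 0.0601, 0.0257]
orientation: [-0.004, 0.691, 0.723, 0.003]
wrist_force: [-0.4, 0.3, -0.5]
finger_gap: 0.0
clock: 13.62
tcp_pos: [0.5532, 0.1008, 0.1911]
orientation: [-0.002, 0.69, 0.723, 0.005]
wrist_force: [1.2, -0.3, 1.0]
finger_gap: -0.0
clock: 14.03
tcp_pos: [0.5467, 0.2258, 0.1926]
orientation: [-0.003, 0.688, 0.725, 0.006]
wrist_force: [-0.2, -0.4, -0.6]
finger_gap: 0.0002
t 14.03 ch [-0.2089  0.0026] z 0.1926 yawx 92.98 tilt [ 0.013  0.005 -1.   ] F [-0.2 -0.4 -0.6] gap 0.0002
q [0.25 0.35 0.   1.22 0.01 1.77]  shift [-0.2105 -0.0051  0.1639] spin 0.48
```

View pics/top7.png

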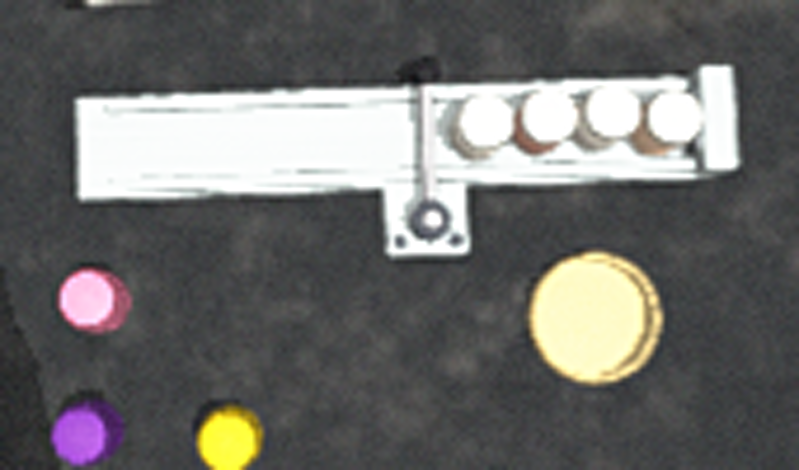

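View pics/side7.png

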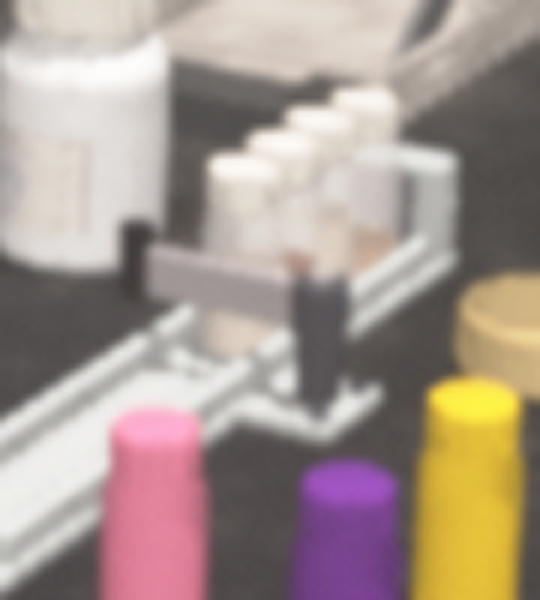

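The gate lies square across the lane: knob at top crop (420,68), pivot at (431,218). The four vials are upright behind it at (484..673, ~117), and the bystanders haven't moved. One numeric check before handing in.

```bash
python3 - <<'E'
from h import *
d=cam("top"); s=cam("side")
T=lambda a:(np.array(a,float)+.5)/4.7-.5+[255,180]
for X in atz(d,T([[484,123],[549,117],[610,114],[673,116]]),.066): print("cap",ch(X).round(4))
k=ch(atz(d,T([[418,66]]),.05)[0]); p=ch(atz(d,T([[431,218]]),.045)[0]); e=k-p
print("knob",k,"pivot",p,"gate",3.665-np.arctan2(e[1],e[0]), "len",np.linalg.norm(e))
for n,c in (("top",d),("side",s)):  # caps by depth height band
    vv,uu=np.mgrid[0:400,0:640]; P=atdepth(c,np.c_[uu.ravel(),vv.ravel()]); C=(P[:,:2]-O)@np.c_[u,v]
    m=(P[:,2]>.062)&(P[:,2]<.07)&(abs(C[:,1])<.016)&(C[:,0]>.0)&(C[:,0]<.14)
    print(n,m.sum(),"x range of cap tops",np.percentile(C[m,0],[1,99]).round(4),"y mean",C[m,1].mean().round(4))
E
```

```text
cap [ 0.0335 -0.001 ]
cap [0.061  0.0006]
cap [0.0868 0.0009]
cap [ 0.1134 -0.0009]
knob [0.00773495 0.02635697] pivot [ 0.01081779 -0.03874534] gate 2.0468851514030297 len 0.06517526165815503
top 413 x range of cap tops [0.025  0.1224] y mean 0.0006
side 231 x range of cap tops [0.0222 0.1233] y mean -0.0029
```

The camera estimate, 2.05 rad, is slightly under 2.09 and within my pixel error. I'll compare the bar's line with the walls' line directly from the depth images.

```bash
python3 - <<'E'
from h import *
vv,uu=np.mgrid[0:400,0:640]; 
for n in("top","side"):
    B=[];W=[];S=[]
    for i in range(4):
        c=cam(n); P=atdepth(c,np.c_[uu.ravel(),vv.ravel()]); P=P[c["depth"].ravel()>0]; C=np.c_[(P[:,:2]-O)@np.c_[u,v],P[:,2]]
        B.append(C[(C[:,2]>.030)&(C[:,2]<.047)&(C[:,1]>-.027)&(C[:,1]<.016)&(C[:,0]>0)&(C[:,0]<.017)])
        W.append(C[(C[:,2]>.011)&(C[:,2]<.018)&(abs(abs(C[:,1])-.018)<.006)&(abs(C[:,0])<.12)])
        S.append(C[(C[:,2]>.02)&(C[:,2]<.036)&(abs(C[:,1])<.02)&(C[:,0]<.16)&(C[:,0]>.12)])
    B,W,S=map(np.vstack,(B,W,S))
    print(n,len(B),"bar dx/dy",np.polyfit(B[:,1],B[:,0],1).round(4),"z",B[:,2].mean().round(3))
    for sg in(1,-1):
        w=W[W[:,1]*sg>0]
        if len(w)>20: print(" wall",sg,len(w),np.polyfit(w[:,0],w[:,1],1).round(4))
    if len(S): print(" stop x",np.median(S[:,0]).round(4),len(S))
E
```

```text
top 281 bar dx/dy [-0.0078  0.0111] z 0.042
 wall 1 1146 [0.0049 0.0188]
 wall -1 1296 [ 0.0016 -0.0173]
 stop x 0.1295 67
side 680 bar dx/dy [0.0067 0.0086] z 0.038
 wall 1 880 [-0.0013  0.0161]
 wall -1 883 [ 0.0042 -0.0193]
 stop x 0.1301 154
```

Depth from both views puts the bar square to the walls within about 0.01 rad, so the gate is shut. Handing in.

```bash
python3 -c "from h import *;env.hand_in();print(env.get_state()['clock'])"
```

```text
the job is handed in; nothing more can be done
the job is handed in; nothing more can be done
```

I pushed the four vials as one upright train with the shut fingertips on the last vial until the front one met the end stop. Then I swung the gate across the lane from behind to its hard limit, backed off and handed in at about 15 s. There is no verdict to report.

**Row:** The pushing force rose from about 1 N to 6 N at the stop. Camera cap positions along the channel are 34, 61, 87 and 113 mm, against 35, 62, 89 and 116 mm expected. The 1–3 mm difference matches the 2–3 mm error in my channel origin.

**Gate:** It stopped moving under a 9 N push. The first estimate, from two clicked pixels, gave 2.05 rad, slightly under the 2.09 limit. Fitting the bar against the walls in both depth views put it square within about 0.01 rad, so I took it as shut. When I stopped pushing, the gripper was about 2–3 mm farther back than expected. I think the fingers were resting on the knob, but I did not confirm that.

**Bystanders:** The loose cap, bottle and look-alikes were unmoved in the last pictures. The marker was unmoved in the last view that showed all of it, during the gate push.

I viewed 10 pictures in all.

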